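# Unscrew the oil canister's cap whose thread hand is unknown, and hold it off

### The arm

A 6-joint arm with a two-finger parallel gripper is mounted at the origin on a cart in front of the work surface, level with it; the furniture and walls round the work are solid. World frame = base frame: x ahead of the robot, y to its left, z up, the work surface at z = 0. Lengths are in m, angles in rad, forces in N, time in s.
With the tool pointing down it reaches from about 0.375 to 0.975 m from the base axis. Payload 3.8 kg.
Tool frame: the origin (TCP) lies between the finger pads; the fingertips stand 17 mm ahead of it and the grasp point (between the pads) lies 2 mm behind it; z points along the fingers, y is the line along which they close (so a half turn about z gives the same grasp; the last joint's range is limited). The gripper opens to 85 mm and grips with 20 to 120 N. Pads are 22 mm wide; open, the fingers measure 114 mm over their backs; the gripper's body (76 mm by 85 mm) begins 54 mm behind the grasp point. The pads swing forward as they close: fully open they stand 13 mm farther back than shut.
Start: joints at [-1.163, 0.264, 1.604, -0, 1.274, -0.037], TCP at [0.29, -0.609, 0.248] pointing down, gripper open.
Joint ranges: [-2.63, 2.63], [-0.94, 2.18], [0.31, 2.57], [-1.31, 4.45], [0, 2.66], [-2.55, 2.55]. Speed limits (rad/s): [2.57, 2.57, 3.14, 3.14, 3.14, 3.14].

### API

Orientations are given as a rotation vector (axis times angle).
In Python, from workcell import bot gives the robot as it stands.
- The arm moves only by the tool play_rows, never from a script. Its argument "steps" is one flat list of numbers, 4 for each row, row after row: the shift along the tool's x, y, z in m, then the turn about the tool's z in rad. A call has 1 to 10 rows; each row is the pose to reach, as a shift and turn from the pose commanded when the call began, along the tool's axes at that moment; what a row does not reach only later rows make up. A row lasts 1/8 s, in which the tool goes at most 62.5 mm and 10.7 degrees, less where a joint would pass 70% of its speed; a pose out of reach is approached as far as the arm can. A call with a gripper value outside its range is refused whole. "jaw" is the closure in counts, from 0 (fully open) to 255 (shut), set as the call begins (left out, the last holds). The fingers move at their own pace and stop on an object; "grip_force" is the grip in N (left out, the last holds). Time passes only in rows, so rows that repeat a pose let the fingers close. It gives the time, the measured TCP pose, the force, the opening and the grip force at its end, in the units of the state.
- bot.read_state(): the state, without advancing time (a new reading comes with each control period).
- bot.read_camera(name): name is "side" or "top"; returns a dict with "pixels" (384x512x3 uint8, blue, green, red), "mtx" (3x3 intrinsics, pixels), "R" (3x3) and "t" (3): a world point X has camera coordinates R X + t. Camera axes: x right, y down, z forward; pixel columns grow to the right and rows downward; lengths in m; the calibration is good to about 2 mm. A picture is of the moment at which its call begins. There is no depth.
- bot.finish_job(): hands the job in; it is judged then, once.
The state is a dict: "time": time; "q": joint angles; "joint_vel": joint speeds; "joint_torque": joint torques, N m; "tool_pos": TCP position; "tcp_rot": TCP orientation; "wrist_force": force on the tool from outside, world axes, zero at the start; "torque": the same for the moment, N m; "width": opening from 0.0 (shut) to 1.0 (fully open); "grip_force": force on a finger pad.
Only numpy, scipy, OpenCV 4.12 (cv2) and the standard library are available. Lean on these libraries where they do the work, as an engineer would, in place of code of your own. Each camera call takes 0.05 s, during which the arm holds its last target. There are 200 camera calls.

### The job

The grey oil canister is to be refilled, so take off its black cap: nobody remembers whether it has an ordinary or a reversed thread, so find by trying which way it loosens, turn it well over an eighth of a turn that way while it still sits on the neck, and only then lift it off. Finish while still holding the cap in the gripper, upright and still, with even its lowest part more than 5 cm above the canister's mouth; do not put it down or let go, and leave the things that stand round about where they are.

Things in the scene. Friction and masses are not known exactly. Their poses are not given: they have to be found in the camera images.
- canister: Grey steel oil canister, screwed to the bench: a can 86 mm across and 66 mm high, foot flange 124 mm across, shoulder, steel neck 50 mm across from 80 up to 128 mm above the bench. Origin: centre of its underside; z up; a small brass drain tap, under 40 mm high, points along its -x. Two hidden ledges in the neck hold the cap's cross bar down, so pulling alone does not free the cap.
- mouth (a point): Centre of the canister's mouth at the rim, 128 mm above the bench; axes as the canister's. The lock is a coarse quarter-turn thread that does not rise (2 mm of play). Right way: the cap turns easily, can be lifted straight out once its x is past 50 degrees from the canister's x (70 is good), and stops near 100. Wrong way: it stops hard at 12 to 20 degrees.
- cap_grip (a point): Centre of the cap's grip: a black fluted round knob 52 mm across, 26 mm high, resting on the rim, so this point is 13 mm above the rim. Its z is the cap's axis; a rib 44 x 7 mm, 4.5 mm high, crosses the top along its x. At the start its x is within 8 degrees of the canister's x. Whether it loosens anticlockwise or clockwise (from above) cannot be seen and changes from start to start.
- cap: The whole cap, about 0.11 kg. Origin on its axis at the grip's underside, 13 mm below cap_grip; same axes. Below the grip: a plug 42 mm across and 6 mm deep (1.5 mm play in the neck) and, on a stem, a steel cross bar along the cap's x, 38 x 8 mm, whose underside is 27 mm below this origin.
- pot_mid (a point): Centre of the turned wooden oil pot with a felt wad, 73 mm across, 86 mm high: a bystander.
- block_mid (a point): Centre of a plain hardwood block, 45 x 95 x 34 mm: a bystander.
- tin_mid (a point): Centre of a low round wax tin, 72 mm across, 25 mm high: a bystander.

How it is judged:
By the outcome, as a careful person would: the job done as asked, in the order asked, and still so for the second after the job is handed in, while the arm keeps its last pose, push and grip.
It also fails if it takes over 48 s, if anything falls off the work surface, if the arm or the gripper's body presses on something with over 40 N, if the wrist force passes 120 N, or if a joint passes its speed limit or range.

## Working session

There is one attempt and no reset: what is moved stays moved. The work goes in short steps, Python scripts to look and compute and a tool call to move; the robot and the scene stay as the last step left them, time stands still between calls to the robot, and variables do not carry over. Pictures are saved under pics/ and viewed, at most 10 in all, crops included, and the job is handed in when it is done.

Besides the shell and the picture viewer there is one more tool, called after "Call:" by a JSON object that holds its "name" and its "arguments", one argument or row to a line. play_rows: Moves the arm, as the interface text tells. Its arguments: {"type":"object","properties":{"steps":{"type":"array"},"jaw":{"type":"number"},"grip_force":{"type":"number"}},"required":["steps"]}

```bash
mkdir -p pics; python3 - <<'E'
from workcell import bot
import cv2,numpy as np
for n in("top","side"):
    c=bot.read_camera(n);cv2.imwrite(f"pics/{n}0.png",c["pixels"])
    print(n,c["mtx"].tolist(),np.round(c["R"],4).tolist(),np.round(c["t"],4).tolist())
s=bot.read_state();print(s)
E
```

```text
top [[363.9389056876333, 0.0, 252.85419417989544], [0.0, 363.9389056876333, 195.13076428246245], [0.0, 0.0, 1.0]] [[0.0025, -0.9995, 0.0305], [-0.984, -0.0079, -0.1782], [0.1783, -0.0296, -0.9835]] [-0.0213, 0.5062, 1.0328]
side [[435.6905626183221, 0.0, 254.78299808885416], [0.0, 435.6905626183221, 190.5851660216387], [0.0, 0.0, 1.0]] [[-0.9285, -0.3707, 0.0204], [-0.2415, 0.5614, -0.7915], [0.282, -0.7399, -0.6108]] [0.4925, 0.2083, 0.9968]
{'time': 0.1, 'q': array([-1.16290143e+00,  2.64703048e-01,  1.60525357e+00, -1.75073295e-05,
        1.27368872e+00, -3.69134693e-02]), 'joint_vel': array([-0.00019302, -0.0016712 , -0.00426153, -0.00022004,  0.00181349,
       -0.00155257]), 'joint_torque': array([ 1.50329065e-04, -5.16706467e+01, -3.68589807e+01, -1.01823787e-04,
        6.31393574e-03, -1.92720267e-05]), 'tool_pos': array([ 0.29017769, -0.60874704,  0.24706076]), 'tcp_rot': array([-3.06224850e+00, -6.92521044e-01,  6.20103362e-04]), 'wrist_force': array([ 0.6557485 , -0.41324786,  0.10275952]), 'torque': array([-0.01332555, -0.03396715,  0.03296281]), 'grip_force': 0.0, 'width': 0.9997172436496187}
```

View pics/top0.png

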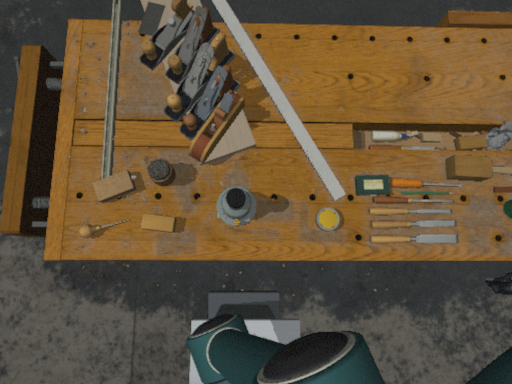

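View pics/side0.png

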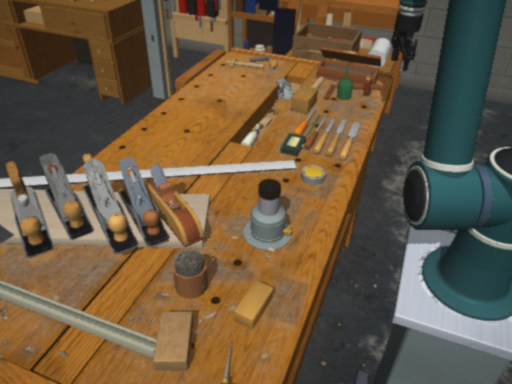

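The top view shows the canister near (236,203) with the black cap at (236,197). In the side view the cap is at (270,190), and the brass tap is at about (288,237). I'll enlarge both.

```bash
python3 - <<'E'
import cv2,numpy as np
a=cv2.imread("pics/top0.png")[175:235,200:270];b=cv2.imread("pics/side0.png")[170:255,235:300]
f=lambda i,s:cv2.convertScaleAbs(cv2.resize(i,None,fx=s,fy=s,interpolation=cv2.INTER_CUBIC),alpha=1.5)
a=f(a,6);b=f(b,6)
o=np.zeros((510,420+390,3),np.uint8)[:, :800];o[:360,:420]=a;o[:,420:]=b[:,:380]
cv2.imwrite("pics/c0.png",o)
E
```

```text
(no output)
```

View pics/c0.png

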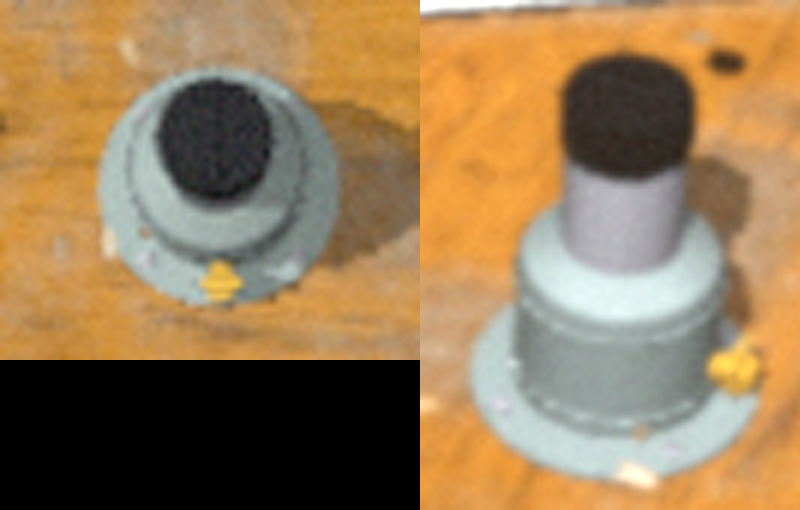

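```bash
cat > h.py <<'E'
import numpy as np
C={"top":([363.939,252.854,195.131],[[0.0025,-0.9995,0.0305],[-0.984,-0.0079,-0.1782],[0.1783,-0.0296,-0.9835]],[-0.0213,0.5062,1.0328]),
"side":([435.69,254.783,190.585],[[-0.9285,-0.3707,0.0204],[-0.2415,0.5614,-0.7915],[0.282,-0.7399,-0.6108]],[0.4925,0.2083,0.9968])}
def atz(n,u,v,z):
    k,R,t=C[n];R=np.array(R);o=-R.T@t;d=R.T@[(u-k[1])/k[0],(v-k[2])/k[0],1]
    return o+d*(z-o[2])/d[2]
E
python3 - <<'E'
from h import *
from workcell import bot
from scipy.spatial.transform import Rotation as Ro
f=np.round
print("cap",f(atz("top",235.8,198.3,.141),4),f(atz("side",269.7,189.4,.141),4))
print("flange",f(atz("top",236.5,206,.003),4))
print("flange side",f(atz("side",235+(615-420)/6,170+380/6,.003),4))
print("tap",f(atz("top",236.8,175+283/6,.025),4),f(atz("side",235+(738-420)/6,170+368/6,.025),4))
for n,u,v in(("pot",161,172),("block",158,223),("tin",328,219)):print(n,f(atz("top",u,v,.04),3))
print(Ro.from_rotvec(bot.read_state()["tcp_rot"]).as_matrix().round(3))
E
```

```text
cap [0.48   0.0301 0.141 ] [0.4834 0.0308 0.141 ]
flange [0.4799 0.0301 0.003 ]
flange side [0.4822 0.0339 0.003 ]
tap [0.4279 0.0283 0.025 ] [0.4304 0.0295 0.025 ]
pot [0.575 0.256 0.04 ]
block [0.423 0.258 0.04 ]
tin [ 0.437 -0.242  0.04 ]
[[ 0.903  0.43  -0.001]
 [ 0.43  -0.903  0.002]
 [ 0.    -0.002 -1.   ]]
```

Call:
{"name": "play_rows", "arguments": {
  "steps": [0.032, -0.0355, 0, -0.1126, 0.064, -0.071, 0, -0.2252, 0.096, -0.1065, 0, -0.3378, 0.128, -0.142, 0, -0.4504, 0.16, -0.1775, 0, -0.563, 0.192, -0.213, 0, -0.6756, 0.224, -0.2485, 0, -0.7882, 0.256, -0.284, 0, -0.9008, 0.288, -0.3195, 0, -1.0134, 0.32, -0.355, 0, -1.126],
  "jaw": 0,
  "grip_force": 60
}}

```text
time: 1.35
tool_pos: [0.4265, -0.1496, 0.248]
tcp_rot: [-2.217, -2.225, 0.0]
wrist_force: [0.5, 0.9, 0.1]
width: 0.996
grip_force: 0.0
```

Call:
{"name": "play_rows", "arguments": {
  "steps": [0.045, 0.014, 0, 0, 0.09, 0.027, 0, 0, 0.135, 0.041, 0.015, 0, 0.165, 0.05, 0.03, 0, 0.181, 0.055, 0.035, 0, 0.181, 0.055, 0.035, 0]
}}

```text
time: 2.1
tool_pos: [0.4813, 0.0302, 0.2128]
tcp_rot: [-2.219, -2.223, 0.002]
wrist_force: [-0.3, 0.2, 0.3]
width: 1.002
grip_force: 0.0
```

```bash
python3 - <<'E'
from workcell import bot
import cv2,numpy as np
f=lambda i,s:cv2.convertScaleAbs(cv2.resize(i,None,fx=s,fy=s,interpolation=cv2.INTER_CUBIC),alpha=1.5)
a=f(bot.read_camera("side")["pixels"][120:260,220:320],4)
b=f(bot.read_camera("top")["pixels"][130:270,190:290],4)
cv2.imwrite("pics/d.png",np.hstack([b,a]))
s=bot.read_state();print(s["tool_pos"],s["q"],s["tcp_rot"])
E
```

```text
[0.48163288 0.02910585 0.21364361] [ 9.14848887e-03 -7.97932635e-02  2.04301809e+00 -6.59547666e-04
  1.17816830e+00  9.49406882e-03] [ 2.22113869e+00  2.22093150e+00 -4.46763019e-04]
```

View pics/d.png

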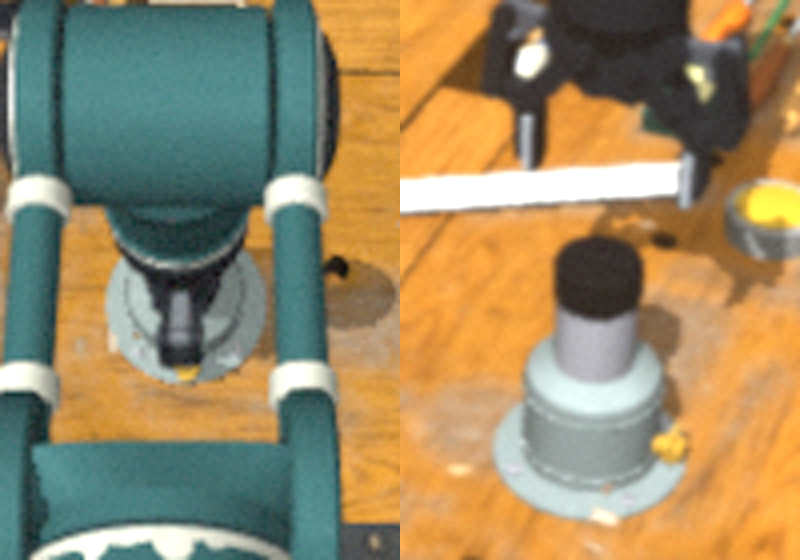

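The fingers straddle the cap along world x. In the crop the fingertips are at about (530,165) and (690,205), and the cap is centred at (599,277). I'll check the offset between gripper and cap.

```bash
python3 - <<'E'
from h import *
for z in(.2,.205,.21):
  print(atz("side",220+(531-400)/4,120+165/4,z),atz("side",220+(686-400)/4,120+206/4,z))
print(atz("side",220+(599-400)/4,120+277/4,.141))
E
```

```text
[0.53237676 0.01875386 0.2       ] [0.43681591 0.02231169 0.2       ]
[0.52966343 0.02571194 0.205     ] [0.43495024 0.0292382  0.205     ]
[0.52695009 0.03267001 0.21      ] [0.43308458 0.03616472 0.21      ]
[0.48352626 0.03019467 0.141     ]
```

Call:
{"name": "play_rows", "arguments": {
  "steps": [0, 0, 0.02, 0, 0, 0, 0.04, 0, 0, 0, 0.056, 0, 0, 0, 0.066, 0, 0, 0, 0.072, 0, 0, 0, 0.072, 0]
}}

```text
time: 2.95
tool_pos: [0.4815, 0.0297, 0.1412]
tcp_rot: [-2.221, -2.221, 0.0]
wrist_force: [0.6, -1.0, -0.5]
width: 1.001
grip_force: 0.0
```

Call:
{"name": "play_rows", "arguments": {
  "steps": [0, 0, 0, 0, 0, 0, 0, 0, 0, 0, 0, 0, 0, 0, 0, 0, 0, 0, 0, 0, 0, 0, 0, 0, 0, 0, 0, 0, 0, 0, 0, 0],
  "jaw": 255,
  "grip_force": 40
}}

```text
time: 3.95
tool_pos: [0.4832, 0.0299, 0.1425]
tcp_rot: [2.22, 2.22, 0.004]
wrist_force: [4.9, 0.5, 5.8]
width: 0.596
grip_force: 42.3
```

Call:
{"name": "play_rows", "arguments": {
  "steps": [0, 0.0015, -0.001, 0, 0, 0.0015, -0.001, 0, 0, 0.0015, -0.001, -0.06, 0, 0.0015, -0.001, -0.12, 0, 0.0015, -0.001, -0.18, 0, 0.0015, -0.001, -0.18, 0, 0.0015, -0.001, -0.18],
  "grip_force": 60
}}

```text
time: 4.82
tool_pos: [0.4834, 0.0301, 0.1426]
tcp_rot: [2.012, 2.412, 0.001]
wrist_force: [2.6, 0.3, 4.4]
width: 0.587
grip_force: 61.8
```

```bash
python3 -c "
from workcell import bot
s=bot.read_state();print(s)"
```

```text
{'time': 4.825, 'q': array([ 1.04075504e-02, -5.06419476e-03,  2.11202898e+00,  4.69027133e-04,
        1.03377279e+00, -1.69984421e-01]), 'joint_vel': array([ 4.36088082e-04, -9.57887108e-04, -1.25125765e-03, -7.63746707e-04,
        6.18494733e-05,  1.17382738e-03]), 'joint_torque': array([ -0.55921834, -29.80278432, -28.59578848,  -0.28511488,
         1.0593332 ,   0.09987666]), 'tool_pos': array([0.48343449, 0.03006618, 0.1426491 ]), 'tcp_rot': array([2.01235750e+00, 2.41196451e+00, 1.35286740e-03]), 'wrist_force': array([2.59160218, 0.31681459, 4.41425408]), 'torque': array([ 0.20915524, -0.55027052,  0.09216726]), 'grip_force': 61.78638994577341, 'width': 0.587419462423391}
```

Call:
{"name": "play_rows", "arguments": {
  "steps": [0, 0, 0, -0.06, 0, 0, 0, -0.12, 0, 0, 0, -0.18, 0, 0, 0, -0.24, 0, 0, 0, -0.24]
}}

```text
time: 5.45
tool_pos: [0.4833, 0.0306, 0.1426]
tcp_rot: [-1.713, -2.632, -0.004]
wrist_force: [2.5, 2.7, 5.1]
width: 0.588
grip_force: 61.4
```

```bash
python3 - <<'E'
from workcell import bot
import cv2,numpy as np
f=lambda i,s:cv2.convertScaleAbs(cv2.resize(i,None,fx=s,fy=s,interpolation=cv2.INTER_CUBIC),alpha=1.7)
cv2.imwrite("pics/e.png",f(bot.read_camera("side")["pixels"][130:240,210:320],5))
s=bot.read_state();print(s["torque"],s["q"][5],s["wrist_force"],s["width"])
E
```

```text
[ 0.57954674 -0.42433925 -1.03847137] -0.4077062422399584 [3.84252932 1.8568524  4.819373  ] 0.585758415709456
```

View pics/e.png

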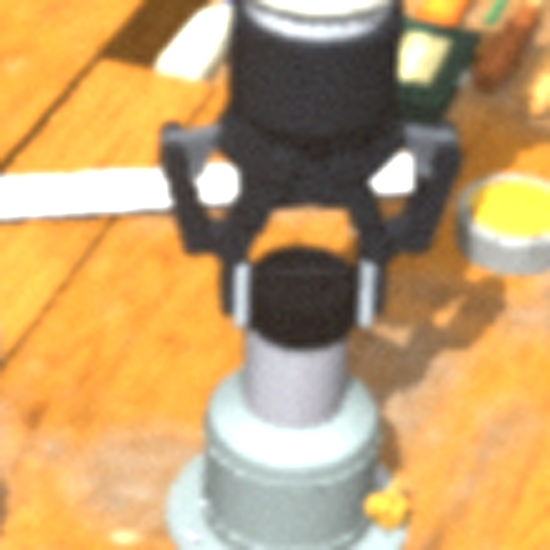

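The close view shows the pads on the sides of the cap, at (240,293) and (367,293). The moment resisting the anticlockwise turn rose to 1 N m at about 24°, so that way is blocked. I'll try clockwise.

Call:
{"name": "play_rows", "arguments": {
  "steps": [0, 0, 0, 0.1, 0, 0, 0, 0.2, 0, 0, 0, 0.3, 0, 0, 0, 0.4, 0, 0, 0, 0.5, 0, 0, 0, 0.6, 0, 0, 0, 0.7, 0, 0, 0, 0.8, 0, 0, 0, 0.8]
}}

```text
time: 6.62
tool_pos: [0.4835, 0.0301, 0.1426]
tcp_rot: [2.6, 1.763, 0.002]
wrist_force: [3.7, 2.8, 4.7]
width: 0.589
grip_force: 61.8
```

```bash
python3 -c "
from workcell import bot
s=bot.read_state();print(s['torque'],s['q'][5],s['wrist_force'],s['width'])"
```

```text
[ 0.32524286 -0.67474601 -0.05547727] 0.38928297801824735 [3.72746155 2.84193905 4.72132956] 0.5890519314952374
```

Clockwise turns freely: about 46° from the stop at almost no moment. I'll go on to about 88°.

Call:
{"name": "play_rows", "arguments": {
  "steps": [0, 0, 0, 0.1, 0, 0, 0, 0.2, 0, 0, 0, 0.3, 0, 0, 0, 0.4, 0, 0, 0, 0.5, 0, 0, 0, 0.6, 0, 0, 0, 0.7, 0, 0, 0, 0.74, 0, 0, 0, 0.74]
}}

```text
time: 7.75
tool_pos: [0.4836, 0.0299, 0.1427]
tcp_rot: [3.061, 0.705, 0.002]
wrist_force: [3.4, 1.2, 5.7]
width: 0.585
grip_force: 61.8
```

```bash
python3 -c "
from workcell import bot
s=bot.read_state();print(s['torque'],s['q'][5],s['wrist_force'],s['width'])"
```

```text
[ 0.10147217 -0.74515688 -0.02433587] 1.1281390232656234 [3.41594165 1.21412431 5.6567095 ] 0.5848257197383014
```

Call:
{"name": "play_rows", "arguments": {
  "steps": [0, 0, -0.001, 0, 0, 0, -0.002, 0, 0, 0, -0.003, 0, 0, 0, -0.004, 0, 0, 0, -0.005, 0, 0, 0, -0.006, 0, 0, 0, -0.006, 0],
  "grip_force": 80
}}

```text
time: 8.62
tool_pos: [0.4829, 0.0303, 0.1468]
tcp_rot: [-3.06, -0.704, -0.0]
wrist_force: [7.5, 2.0, -5.8]
width: 0.583
grip_force: 83.7
```

Call:
{"name": "play_rows", "arguments": {
  "steps": [0, 0, -0.001, 0, 0, 0, -0.002, 0, 0, 0, -0.003, 0, 0, 0, -0.004, 0, 0, 0, -0.004, 0]
}}

```text
time: 9.25
tool_pos: [0.482, 0.0297, 0.1516]
tcp_rot: [-3.062, -0.703, 0.003]
wrist_force: [-0.2, 0.3, -0.4]
width: 0.58
grip_force: 84.1
```

```bash
python3 - <<'E'
from workcell import bot
import cv2,numpy as np
f=lambda i,s:cv2.convertScaleAbs(cv2.resize(i,None,fx=s,fy=s,interpolation=cv2.INTER_CUBIC),alpha=1.7)
cv2.imwrite("pics/f.png",f(bot.read_camera("side")["pixels"][130:240,210:320],5))
s=bot.read_state();print(s["tool_pos"],s["torque"],s["q"][5],s["wrist_force"],s["width"])
E
```

```text
[0.4823152  0.02974628 0.15184108] [ 0.04595755 -0.02581318  0.00677287] 1.1298587334166665 [-0.95509356  0.56210934 -2.0527286 ] 0.5825659411979796
```

View pics/f.png

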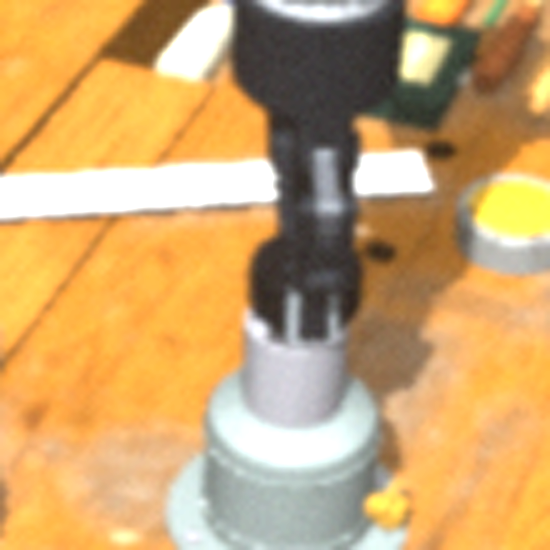

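The cap has risen: its top is at row 235, up from 248, the rim shows at (255,320), and the side forces are gone. I'll lift on.

Call:
{"name": "play_rows", "arguments": {
  "steps": [0, 0, -0.006, 0, 0, 0, -0.012, 0, 0, 0, -0.018, 0, 0, 0, -0.024, 0, 0, 0, -0.036, 0, 0, 0, -0.05, 0, 0, 0, -0.065, 0, 0, 0, -0.08, 0, 0, 0, -0.092, 0, 0, 0, -0.1, 0]
}}

```text
time: 10.55
tool_pos: [0.4833, 0.0298, 0.2534]
tcp_rot: [3.062, 0.702, 0.002]
wrist_force: [-0.0, -0.1, -1.5]
width: 0.586
grip_force: 84.1
```

Call:
{"name": "play_rows", "arguments": {
  "steps": [0, 0, 0, 0, 0, 0, 0, 0, 0, 0, 0, 0, 0, 0, 0, 0]
}}

```text
time: 11.05
tool_pos: [0.4828, 0.0298, 0.2517]
tcp_rot: [-3.062, -0.702, 0.002]
wrist_force: [-0.5, -0.1, -0.7]
width: 0.58
grip_force: 84.1
```

```bash
python3 - <<'E'
from workcell import bot
import cv2,numpy as np
f=lambda i,s:cv2.convertScaleAbs(cv2.resize(i,None,fx=s,fy=s,interpolation=cv2.INTER_CUBIC),alpha=1.7)
cv2.imwrite("pics/g.png",f(bot.read_camera("side")["pixels"][90:250,200:330],3.7))
s=bot.read_state();print(s["tool_pos"],s["wrist_force"],s["width"],s["grip_force"])
E
```

```text
[0.48284665 0.02981196 0.25184505] [-0.64852539  0.16575314 -2.07036716] 0.5790499475632571 84.13906449699425
```

View pics/g.png

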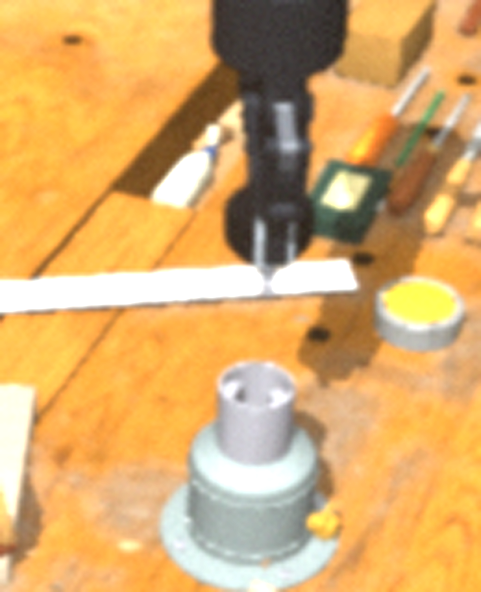

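The cap is in the gripper and upright at (270,225), and the open neck is at (256,380). It has risen about 110 mm, so its lowest part is about 8 cm above the mouth. I'll hand it in.

```bash
python3 -c "
from workcell import bot
print(bot.finish_job())"
```

```text
the job is handed in; nothing more can be done
None
```

The cap loosens clockwise (reversed thread): I turned it about 65° from its starting position while it was still on the neck, lifted it off, and handed in with it held upright, its lowest part about 8 cm above the mouth.

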